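# Switch off the digestion block and swing up its splash guard

## Robot

A 6-joint arm with a two-finger parallel gripper is mounted at the origin on the work surface. World frame = base frame: x ahead of the robot, y to its left, z up, the work surface at z = 0. Lengths are in m, angles in rad, forces in N, time in s.
With the tool pointing down it reaches from about 0.3 to 0.775 m from the base axis. Payload 14.6 kg.
Tool frame: the origin (TCP) lies on the centre line of the jaws, within the pads' length; the fingertips stand 25 mm ahead of it and the grasp point (between the pads) lies 6 mm ahead of it; z points along the fingers, y is the direction in which the jaws open and shut (so a half turn about z gives the same grasp; the last joint's range is limited). The gripper opens to 85 mm and grips with 20 to 120 N. Pads are 22 mm wide; open, the fingers measure 114 mm over their backs; the gripper's body (76 mm by 85 mm) begins 54 mm behind the grasp point. The pads swing forward as they close: fully open they stand 13 mm farther back than shut.
Start: joints at [-1.408, 0.3, 1.521, -0, 1.321, -0.067], TCP at [0.125, -0.536, 0.256] pointing down, gripper open.
Joint ranges: [-3.03, 3.03], [-0.79, 2.21], [0.23, 2.52], [-1.04, 4.18], [0, 3.07], [-2.55, 2.55]. Speed limits (rad/s): [2.22, 2.22, 2.57, 3.14, 3.14, 3.14].

## Interface

Orientations are given as a unit quaternion [x, y, z, w].
In Python, from station import * gives the robot as it stands. The module is installed in compiled form; this text tells all that it offers.
- The arm moves only by the tool carry_out, never from a script. Its argument "moves" is a list of rows, each an object with "offset": the shift along the tool's x, y, z in m, a list of three; "rotation": the turn, a rotation vector about the tool's x, y, z in rad, a list of three; "claw": the closure, from 0 (fully open) to 1 (shut). In form: [{"offset": [dx, dy, dz], "rotation": [wx, wy, wz], "claw": claw}, ...]. A call has 1 to 20 rows; each row shifts and turns the commanded pose from where the row before left it, along the tool's axes as they then stand; what a row does not reach is not made up. A row lasts 1/12 s, in which the tool goes at most 41.7 mm and 7.16 degrees, less where a joint would pass 70% of its speed; a pose out of reach is approached as far as the arm can. A call is refused whole if a number of a shift passes 0.0417 or a number of a turn 0.125, either way. A call with a gripper value outside its range is refused whole. The fingers move at their own pace and stop on an object; "grip_force" is the grip in N (left out, the last holds). Time passes only in rows, so rows that do not move let the fingers close. It gives the time, the measured TCP pose, the force and the opening at its end, in the units of the state.
- get_obs(): the state, without advancing time (a new reading comes with each control period).
- read_camera(name): name is "side" or "top"; returns a dict with "img" (420x560x3 uint8, red, green, blue), "fx", "fy", "cx", "cy" (pixels), "extrinsics" (4x4, takes a point from camera to world coordinates). Camera axes: x right, y down, z forward; pixel columns grow to the right and rows downward; lengths in m; the calibration is good to about 2 mm. A picture is of the moment at which its call begins. There is no depth.
- hand_in(): hands the job in, once; it reports no verdict.
The state is a dict: "t": time; "joint_pos": joint angles; "joint_vel": joint speeds; "effort": joint torques, N m; "tcp_pos": TCP position; "ee_rot": TCP orientation; "ft_force": force on the tool from outside, world axes, zero at the start; "ft_torque": the same for the moment, N m; "opening": finger opening in m.
Only numpy, scipy, OpenCV 4.12 (cv2) and the standard library are available. Lean on these libraries where they do the work, as an engineer would, in place of code of your own. Each camera call takes 0.05 s, during which the arm holds its last target.

## Task

The digestion is finished. Press the block heater's black rocker switch off, and only then push the counterweighted splash guard up by its rail, past its balance point, so that it swings back to its stop and stays raised by itself. Push gently with the fingertips or the outside of the fingers: do not grip the guard, fling it up or let it drop shut, and leave the vials and everything else on the bench where they are.

Things in the scene. Friction and masses are not known exactly. Their poses are not given: they have to be found in the camera images.
- heater: Fixed block heater, a grey housing 210 mm deep (own x -90 to 120) and 380 wide (own y -240 to 140), flat top 90 mm above the bench. Origin: on the bench under the middle of its aluminium vial block. It stands turned, its front to the robot's left. Own +x points to its back, +y to its left side, +z up. White console with the switch at own y below -100.
- block: The heater's drilled aluminium block, 120 mm (x) by 160 mm (y), 74 mm high, top 98 mm above the bench; it holds the vials. Origin at the middle of its underside, axes as the heater's.
- guard (a joint): Angle of the splash guard in rad: 0 = lowered over the vials, 1.45 = raised against its stop. Let go below its balance point (0.75) it falls shut; beyond it it swings on to the stop by itself, damped, and stays. Lifting at the rail takes 2 to 3 N at first, then ever less up to the balance point.
- guard_hinge (a point): Point on the guard's hinge axis, which lies along the heater's y, 120 mm above the bench, 100 mm behind the heater's origin. The guard is a clear hood 250 mm wide between two flat steel side arms, joined at the front by a grip rail; behind the hinge the arms carry two steel counterweights. Axes as guard_rail's.
- guard_rail (a point): Middle of the guard's grip rail, a steel bar 12 mm thick, 260 long along y, 250 from the hinge axis. Lowered it is 120 mm above the bench and 60 in front of the housing: free below, and behind until housing and first vials (118 mm behind). A clear sheet runs from it up and back at 50 degrees. Axes as the heater's when lowered, turning with the guard; raising moves it up, then back.
- switch (a joint): Angle of the heater's power switch in rad: 0 = on (front half standing up, rear half flat), 0.4 = off (front half pressed flat, rear half up). It stays where it is left; pressing takes about 3 N near the front edge.
- switch_front (a point): On top of the switch's raised front half, 3 mm from its front edge. The switch is a black rocker, 36 mm along the heater's x, 24 wide, centred at own (-45, -190) mm of the heater on the console top, free from above; the guard's side is 56 mm to its left, up to 200 mm above the bench. Off, the front half is flat, 94 mm above the bench, 5 mm below where this point starts.
- vial0: Capped glass digestion vial, 16 mm thick (cap 17), 100 mm long, standing in a hole of the block with 47 mm showing; its cap tops out 144 mm above the bench. Origin at the middle of its bottom. Leave it in place.
- vial1: Capped glass digestion vial, 16 mm thick (cap 17), 100 mm long, standing in a hole of the block with 47 mm showing; its cap tops out 144 mm above the bench. Origin at the middle of its bottom. Leave it in place.
- vial2: Capped glass digestion vial, 16 mm thick (cap 17), 100 mm long, standing in a hole of the block with 47 mm showing; its cap tops out 144 mm above the bench. Origin at the middle of its bottom. Leave it in place.
- vial3: Capped glass digestion vial, 16 mm thick (cap 17), 100 mm long, standing in a hole of the block with 47 mm showing; its cap tops out 144 mm above the bench. Origin at the middle of its bottom. Leave it in place.
- vial4: Capped glass digestion vial, 16 mm thick (cap 17), 100 mm long, standing in a hole of the block with 47 mm showing; its cap tops out 144 mm above the bench. Origin at the middle of its bottom. Leave it in place.
- beaker: Empty glass beaker, 70 mm across, 85 mm tall, standing on the bench. Origin at the middle of its underside. Not part of the job.
- beaker_small: Empty glass beaker, 50 mm across, 60 mm tall, standing on the bench. Origin at the middle of its underside. Not part of the job.
- jar: Glass sample jar with a cream screw cap, 48 mm across, 75 mm tall, standing on the bench. Origin at the middle of its underside. Not part of the job.
- reagent: Amber reagent bottle with a black cap, 64 mm across, 130 mm tall, standing on the bench. Origin at the middle of its underside. Not part of the job.
- dropper: White plastic dropper bottle with a pointed spout, 32 mm across, 105 mm tall, standing on the bench. Origin at the middle of its underside. Not part of the job.
- marker: Blue marker pen lying on the bench, 12 mm thick, 142 mm long. Origin on the bench under its middle. Not part of the job.

How it is judged:
By the outcome, as a careful person would: the job done as asked, in the order asked, and still so for the second after the job is handed in, with the robot touching nothing.
It also fails if it takes over 54 s, if anything falls off the work surface, if the arm or the gripper's body presses on something with over 40 N, if the wrist force passes 120 N, or if a joint passes its speed limit or range.

## Working session

There is one attempt and no reset: what is moved stays moved. The work goes in short steps, Python scripts to look and compute and a tool call to move; the robot and the scene stay as the last step left them, time stands still between calls to the robot, and variables do not carry over. Pictures are saved under pics/ and viewed, and the job is handed in when it is done.

Besides the shell and the picture viewer there is one more tool, called after ">>>" as a command line: name --argument value ..., lists and objects as JSON in quotes. carry_out: Moves the arm, as the interface text tells. Its arguments: {"type":"object","properties":{"moves":{"type":"array","items":{"type":"object","properties":{"offset":{"type":"array","items":{"type":"number"}},"rotation":{"type":"array","items":{"type":"number"}},"claw":{"type":"number"}}}},"grip_force":{"type":"number"}},"required":["moves"]}

```bash
mkdir -p pics; python3 - <<'E'
from station import *
import cv2,numpy as np
for n in ("side","top"):
    c=read_camera(n); cv2.imwrite(f"pics/{n}0.png",c["img"][:,:,::-1]); print(n,c["fx"],c["fy"],c["cx"],c["cy"],np.round(c["extrinsics"],4).tolist())
o=get_obs(); print(o)
E
```

```text
side 490.66377785942933 490.66377785942933 277.62641329928226 213.33977004051744 [[0.3212, -0.9026, 0.2866, 0.1595], [-0.947, -0.3063, 0.0965, -0.1451], [0.0007, -0.3024, -0.9532, 1.3289], [0.0, 0.0, 0.0, 1.0]]
top 417.2380261317156 417.2380261317156 277.41996779377456 200.65139237026995 [[0.0168, -0.9897, 0.1418, 0.3604], [-0.9993, -0.0212, -0.0295, 0.0083], [0.0322, -0.1412, -0.9895, 1.4026], [0.0, 0.0, 0.0, 1.0]]
{'t': 0.1, 'joint_pos': array([-1.40760176e+00,  3.00441200e-01,  1.52153464e+00,  1.02279516e-05,
        1.32068202e+00, -6.65823155e-02]), 'joint_vel': array([-0.00012826, -0.00105777, -0.00195376, -0.00099159,  0.00011567,
       -0.00069365]), 'effort': array([ 1.25641847e-03, -5.44378889e+01, -3.62370157e+01, -5.90898321e-05,
        3.02778768e-03,  2.79188350e-05]), 'tcp_pos': array([ 0.12524691, -0.53536035,  0.25575734]), 'ee_rot': array([ 9.93407584e-01,  1.14634588e-01, -2.07697310e-05, -5.32223939e-04]), 'ft_force': array([0.15497624, 0.24720151, 0.07544769]), 'ft_torque': array([-0.02015813,  0.00048774,  0.00360566]), 'opening': 0.08509717016023831}
```

View pics/side0.png

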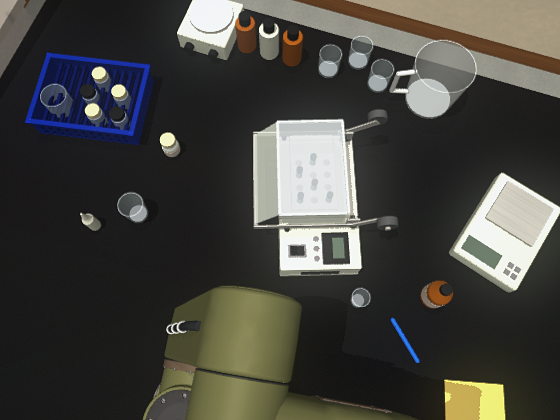

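View pics/top0.png

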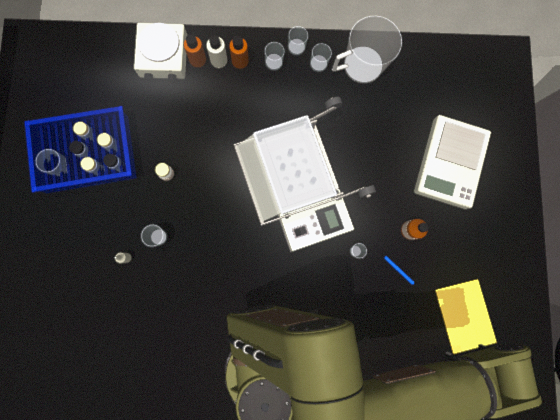

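The heater is in the middle of both views. The switch is at side (297,251) and top (299,231). The rail is at side column ~254 and runs (236,144)-(264,222) in top. I'll zoom in to get precise pixels.

```bash
python3 - <<'E'
import cv2
a=cv2.imread("pics/side0.png")[105:285,235:415]; b=cv2.imread("pics/top0.png")[85:265,225:385]
cv2.imwrite("pics/sz.png",cv2.resize(a,None,fx=3.3,fy=3.3,interpolation=cv2.INTER_CUBIC))
cv2.imwrite("pics/tz.png",cv2.resize(b,None,fx=3.3,fy=3.3,interpolation=cv2.INTER_CUBIC))
E
```

```text
(no output)
```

View pics/sz.png

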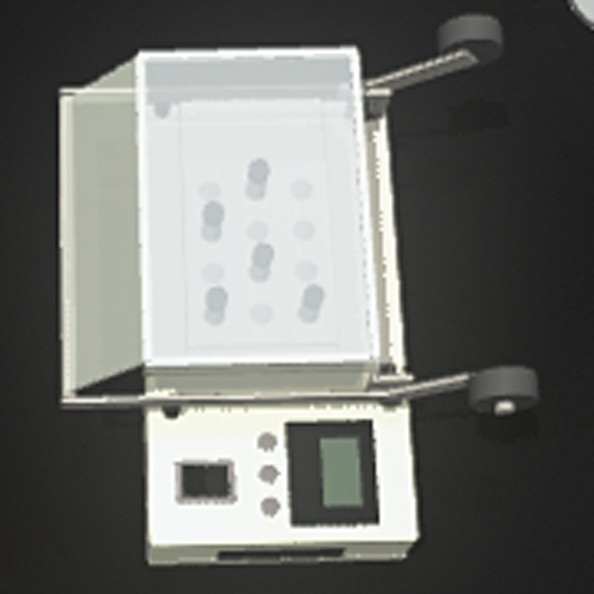

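View pics/tz.png

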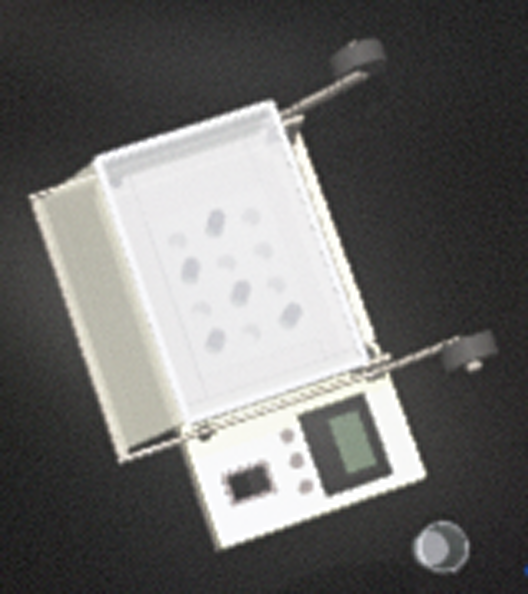

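```bash
cat > h.py <<'E'
from station import *
import numpy as np,cv2
cams={n:read_camera(n) for n in("side","top")}
def ray(n,u,v):
    c=cams[n];E=c["extrinsics"];d=E[:3,:3]@np.array([(u-c["cx"])/c["fx"],(v-c["cy"])/c["fy"],1]);return E[:3,3],d/np.linalg.norm(d)
def plane(n,u,v,z):
    o,d=ray(n,u,v);return o+d*(z-o[2])/d[2]
def tri(a,b):
    o1,d1=ray("side",*a);o2,d2=ray("top",*b)
    s=np.linalg.lstsq(np.c_[d1,-d2],o2-o1,rcond=None)[0];p,q=o1+d1*s[0],o2+d2*s[1]
    return (p+q)/2,np.linalg.norm(p-q)
S=lambda x,y:((x+.5)/3.3-.5+235,(y+.5)/3.3-.5+105)
T=lambda x,y:((x+.5)/3.3-.5+225,(y+.5)/3.3-.5+85)
E
python3 - <<'E'
from h import *
np.set_printoptions(precision=4,suppress=True)
for nm,s,t,z in [("railL",(64,92),(34,197),.12),("railR",(67,404),(122,459),.12),("swc",(206,481),(249,483),.094),("FR",(149,545),(218,547),.09),("BR",(417,540),(425,474),.09)]:
    s=S(*s);t=T(*t);print(nm,tri(s,t),plane("side",*s,z)[:2],plane("top",*t,z)[:2])
E
```

```text
railL (array([0.7152, 0.1075, 0.136 ]), np.float64(0.0039127766569904835)) [0.7213 0.1124] [0.7209 0.1072]
railR (array([0.4702, 0.0189, 0.1211]), np.float64(0.003491359309852672)) [0.4694 0.0204] [0.4714 0.0175]
swc (array([ 0.4515, -0.1015,  0.101 ]), np.float64(0.0037090159437642876)) [ 0.452  -0.0998] [ 0.4531 -0.1036]
FR (array([ 0.3915, -0.0743,  0.0879]), np.float64(0.0021796842504152015)) [ 0.3905 -0.0736] [ 0.3921 -0.0751]
BR (array([ 0.464 , -0.272 ,  0.0846]), np.float64(0.005704399209104833)) [ 0.4609 -0.2691] [ 0.4652 -0.2732]
```

```bash
cat >> h.py <<'E'
from scipy.spatial.transform import Rotation as Rn
np.set_printoptions(precision=4,suppress=True)
yaw=-1.222;hx=np.array([np.cos(yaw),np.sin(yaw),0]);hy=np.array([-np.sin(yaw),np.cos(yaw),0]);H0=np.array([.647,-.0775,0])
def H(x,y,z):return H0+x*hx+y*hy+np.array([0,0,z])
def togo(p,zdir,xdir):
    o=get_obs();R=Rn.from_quat(o["ee_rot"]);z=zdir/np.linalg.norm(zdir);x=xdir-z*(xdir@z);x/=np.linalg.norm(x)
    G=Rn.from_matrix(np.c_[x,np.cross(z,x),z])
    d=np.asarray(p)-o["tcp_pos"]
    print("t",o["t"],"tcp",o["tcp_pos"],"q",o["joint_pos"],"F",o["ft_force"],"op",o["opening"])
    print("offset cur tool",R.inv().apply(d),"offset in goal tool",G.inv().apply(d),"rotvec",(R.inv()*G).as_rotvec())
E
python3 - <<'E'
from h import *
togo(H(-.062,-.191,.256),np.array([0,0,-1.]),-hx)
E
```

```text
t 0.3 tcp [ 0.1252 -0.5355  0.2561] q [-1.4076  0.3001  1.5211  0.      1.3207 -0.0666] F [ 0.0883 -0.0614  0.3269] op 0.0853292278283862
offset cur tool [ 0.4153 -0.366   0.0002] offset in goal tool [0.3141 0.4559 0.0001] rotvec [-0.0002 -0.0003 -1.6899]
```

>>> carry_out --moves '[{"offset":[0.023,-0.02,0],"rotation":[0,0,0],"claw":1},{"offset":[0.023,-0.02,0],"rotation":[0,0,0],"claw":1},{"offset":[0.023,-0.02,0],"rotation":[0,0,0],"claw":1},{"offset":[0.023,-0.02,0],"rotation":[0,0,0],"claw":1},{"offset":[0.023,-0.02,0],"rotation":[0,0,0],"claw":1},{"offset":[0.023,-0.02,0],"rotation":[0,0,0],"claw":1},{"offset":[0.023,-0.02,0],"rotation":[0,0,0],"claw":1},{"offset":[0.023,-0.02,0],"rotation":[0,0,0],"claw":1},{"offset":[0.023,-0.02,0],"rotation":[0,0,0],"claw":1},{"offset":[0.023,-0.02,0],"rotation":[0,0,0],"claw":1},{"offset":[0.023,-0.02,0],"rotation":[0,0,0],"claw":1},{"offset":[0.023,-0.02,0],"rotation":[0,0,0],"claw":1},{"offset":[0.023,-0.02,0],"rotation":[0,0,0],"claw":1},{"offset":[0.023,-0.02,0],"rotation":[0,0,0],"claw":1},{"offset":[0.023,-0.02,0],"rotation":[0,0,0],"claw":1},{"offset":[0.023,-0.02,0],"rotation":[0,0,0],"claw":1},{"offset":[0.023,-0.02,0],"rotation":[0,0,0],"claw":1},{"offset":[0,0,0],"rotation":[0,0,0],"claw":1}]'

```text
t: 1.8
tcp_pos: [0.4304, -0.1122, 0.2563]
ee_rot: [0.993, 0.116, 0.0, -0.0]
ft_force: [0.2, -0.9, -0.1]
opening: -0.0002
```

>>> carry_out --moves '[{"offset":[0,0,0],"rotation":[0,0,-0.12],"claw":1},{"offset":[0,0,0],"rotation":[0,0,-0.12],"claw":1},{"offset":[0,0,0],"rotation":[0,0,-0.12],"claw":1},{"offset":[0,0,0],"rotation":[0,0,-0.12],"claw":1},{"offset":[0,0,0],"rotation":[0,0,-0.12],"claw":1},{"offset":[0,0,0],"rotation":[0,0,-0.12],"claw":1},{"offset":[0,0,0],"rotation":[0,0,-0.12],"claw":1},{"offset":[0,0,0],"rotation":[0,0,-0.12],"claw":1},{"offset":[0,0,0],"rotation":[0,0,-0.12],"claw":1},{"offset":[0,0,0],"rotation":[0,0,-0.12],"claw":1},{"offset":[0,0,0],"rotation":[0,0,-0.12],"claw":1},{"offset":[0,0,0],"rotation":[0,0,-0.12],"claw":1},{"offset":[0,0,0],"rotation":[0,0,-0.12],"claw":1},{"offset":[0,0,0],"rotation":[0,0,-0.12],"claw":1},{"offset":[0,0,0],"rotation":[0,0,0],"claw":1},{"offset":[0,0,0],"rotation":[0,0,0],"claw":1}]'

```text
t: 3.13
tcp_pos: [0.4284, -0.1156, 0.2563]
ee_rot: [0.579, 0.815, -0.0, 0.0]
ft_force: [-0.0, -0.0, 0.6]
opening: -0.0003
```

```bash
python3 - <<'E'
from h import *
togo(H(-.062,-.191,.13),np.array([0,0,-1.]),-hx)
for n in cams: cv2.imwrite(f"pics/{n}1.png",cams[n]["img"][:,:,::-1])
E
```

```text
t 3.2333 tcp [ 0.4285 -0.1155  0.2563] q [-0.3459  0.0606  1.8035 -0.      1.2775 -0.6809] F [0.2514 0.6862 1.2652] op 0.00025085479269471424
offset cur tool [0.0234 0.027  0.1263] offset in goal tool [0.0231 0.0274 0.1263] rotvec [ 0.      0.     -0.0138]
```

>>> carry_out --moves '[{"offset":[0.012,0.014,0],"rotation":[0,0,-0.014],"claw":1},{"offset":[0.0115,0.0135,0],"rotation":[0,0,0],"claw":1},{"offset":[0,0,0.02],"rotation":[0,0,0],"claw":1},{"offset":[0,0,0.02],"rotation":[0,0,0],"claw":1},{"offset":[0,0,0.02],"rotation":[0,0,0],"claw":1},{"offset":[0,0,0.02],"rotation":[0,0,0],"claw":1},{"offset":[0,0,0.02],"rotation":[0,0,0],"claw":1},{"offset":[0,0,0.016],"rotation":[0,0,0],"claw":1},{"offset":[0,0,0.006],"rotation":[0,0,0],"claw":1},{"offset":[0,0,0],"rotation":[0,0,0],"claw":1},{"offset":[0,0,0],"rotation":[0,0,0],"claw":1}]'

```text
t: 4.15
tcp_pos: [0.4467, -0.0841, 0.1349]
ee_rot: [0.572, 0.82, 0.0, 0.0]
ft_force: [0.2, -0.4, 1.2]
opening: 0.0001
```

```bash
python3 - <<'E'
from h import *
togo(H(-.062,-.191,.119),np.array([0,0,-1.]),-hx)
a=cams["side"]["img"][180:300,230:390];b=cams["top"]["img"][150:270,230:390]
cv2.imwrite("pics/c2.png",cv2.resize(np.hstack([a,b]),None,fx=2.5,fy=2.5,interpolation=cv2.INTER_CUBIC)[:,:,::-1])
E
```

```text
t 4.25 tcp [ 0.4469 -0.0841  0.1353] q [-0.2666  0.2383  1.9092  0.      0.9925 -0.6189] F [-0.2953 -0.4658 -0.4871] op 4.165352603779898e-05
offset cur tool [-0.0001 -0.0007  0.0163] offset in goal tool [-0.0002 -0.0007  0.0163] rotvec [0.0013 0.0009 0.0036]
```

View pics/c2.png

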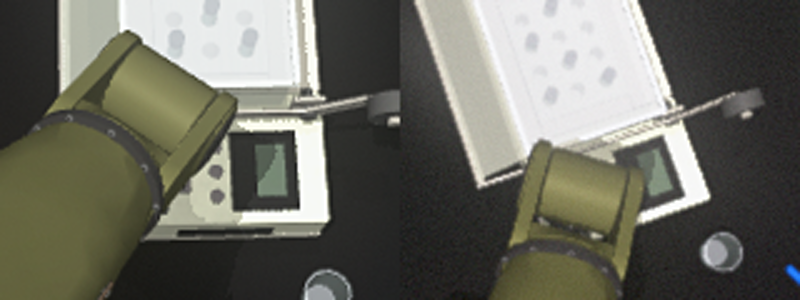

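The arm hides the switch here, so I'll press by position and watch the force.

>>> carry_out --moves '[{"offset":[0,0,0.003],"rotation":[0,0,0],"claw":1},{"offset":[0,0,0.003],"rotation":[0,0,0],"claw":1},{"offset":[0,0,0.003],"rotation":[0,0,0],"claw":1},{"offset":[0,0,0.002],"rotation":[0,0,0],"claw":1},{"offset":[0,0,0],"rotation":[0,0,0],"claw":1}]'

```text
t: 4.67
tcp_pos: [0.4464, -0.0839, 0.123]
ee_rot: [0.572, 0.82, 0.0, -0.0]
ft_force: [0.1, 0.1, 0.9]
opening: 0.0001
```

>>> carry_out --moves '[{"offset":[0,0,0.001],"rotation":[0,0,0],"claw":1},{"offset":[0,0,0.001],"rotation":[0,0,0],"claw":1},{"offset":[0,0,0],"rotation":[0,0,0],"claw":1}]'

```text
t: 4.92
tcp_pos: [0.4465, -0.0839, 0.1212]
ee_rot: [0.572, 0.82, 0.0, -0.0]
ft_force: [0.1, 1.2, 1.8]
opening: 0.0002
```

>>> carry_out --moves '[{"offset":[0,0,0.001],"rotation":[0,0,0],"claw":1},{"offset":[0,0,0.001],"rotation":[0,0,0],"claw":1},{"offset":[0,0,0],"rotation":[0,0,0],"claw":1}]'

```text
t: 5.17
tcp_pos: [0.4465, -0.084, 0.1191]
ee_rot: [0.572, 0.82, -0.0, -0.0]
ft_force: [-0.0, 0.7, 0.6]
opening: 0.0003
```

>>> carry_out --moves '[{"offset":[0,0,0.001],"rotation":[0,0,0],"claw":1},{"offset":[0,0,0],"rotation":[0,0,0],"claw":1}]'

```text
t: 5.33
tcp_pos: [0.4466, -0.084, 0.1188]
ee_rot: [0.572, 0.82, 0.0, 0.0]
ft_force: [-3.7, 2.0, 10.2]
opening: 0.0
```

>>> carry_out --moves '[{"offset":[0,0,0.001],"rotation":[0,0,0],"claw":1},{"offset":[0,0,0],"rotation":[0,0,0],"claw":1}]'

```text
t: 5.5
tcp_pos: [0.4467, -0.084, 0.1185]
ee_rot: [0.572, 0.82, 0.0, 0.0]
ft_force: [-9.2, 3.6, 22.8]
opening: 0.0001
```

>>> carry_out --moves '[{"offset":[0,0,-0.006],"rotation":[0,0,0],"claw":1},{"offset":[0,0,-0.02],"rotation":[0,0,0],"claw":1},{"offset":[0,0,-0.025],"rotation":[0,0,0],"claw":1},{"offset":[0,0,-0.025],"rotation":[0,0,0],"claw":1},{"offset":[0,0,-0.025],"rotation":[0,0,0],"claw":1},{"offset":[0,0,-0.025],"rotation":[0,0,0],"claw":1},{"offset":[0,0,-0.025],"rotation":[0,0,0],"claw":1},{"offset":[0,0,-0.025],"rotation":[0,0,0],"claw":1},{"offset":[0.02,0.015,0],"rotation":[0,0,0],"claw":1},{"offset":[0.025,0.02,0],"rotation":[0,0,0],"claw":1},{"offset":[0.025,0.02,0],"rotation":[0,0,0],"claw":1},{"offset":[0.025,0.02,0],"rotation":[0,0,0],"claw":1},{"offset":[0.025,0.02,0],"rotation":[0,0,0],"claw":1},{"offset":[0.025,0.02,0],"rotation":[0,0,0],"claw":1},{"offset":[0.025,0.02,0],"rotation":[0,0,0],"claw":1},{"offset":[0.02,0.02,0],"rotation":[0,0,0],"claw":1},{"offset":[0.01,0.015,0],"rotation":[0,0,0],"claw":1},{"offset":[0,0,0],"rotation":[0,0,0],"claw":1},{"offset":[0,0,0],"rotation":[0,0,0],"claw":1}]'

```text
t: 7.08
tcp_pos: [0.5368, 0.1628, 0.2925]
ee_rot: [0.572, 0.821, -0.001, -0.0]
ft_force: [-0.4, -1.2, -0.1]
opening: -0.0004
```

```bash
python3 - <<'E'
from h import *
togo(H(-.26,-.02,.2),np.array([0,0,-1.]),-hx)
a=cams["side"]["img"][180:300,230:390];b=cams["top"]["img"][150:270,230:390]
cv2.imwrite("pics/c3.png",cv2.resize(np.hstack([a,b]),None,fx=2.5,fy=2.5,interpolation=cv2.INTER_CUBIC)[:,:,::-1])
a0=cv2.imread("pics/side0.png")[225:275,275:325];a1=cams["side"]["img"][225:275,275:325,::-1]
b0=cv2.imread("pics/top0.png")[205:255,275:325];b1=cams["top"]["img"][205:255,275:325,::-1]
cv2.imwrite("pics/sw3.png",cv2.resize(np.vstack([np.hstack([a0,a1]),np.hstack([b0,b1])]),None,fx=6,fy=6,interpolation=cv2.INTER_CUBIC))
E
```

```text
t 7.1833 tcp [0.5366 0.1618 0.2931] q [ 0.2277  0.2983  1.4373 -0.0002  1.4064 -0.1249] F [-0.1948  0.1891  0.4458] op 4.427399289859821e-05
offset cur tool [-0.0027  0.002   0.0931] offset in goal tool [-0.0027  0.002   0.0931] rotvec [-0.0005  0.0002  0.0038]
```

View pics/sw3.png

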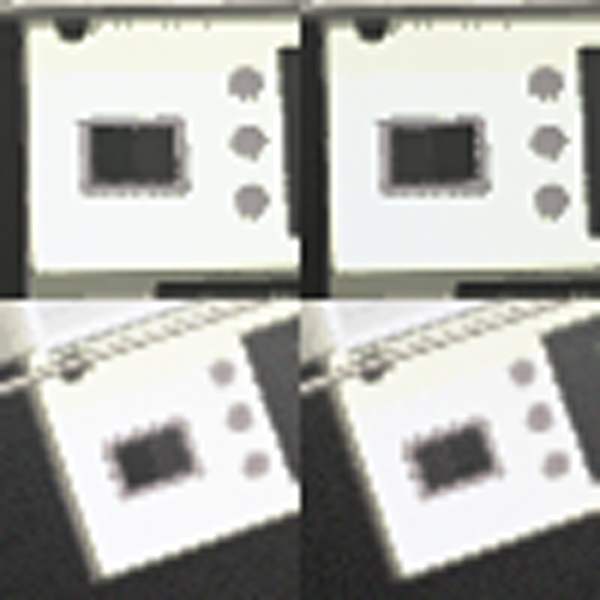

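View pics/c3.png

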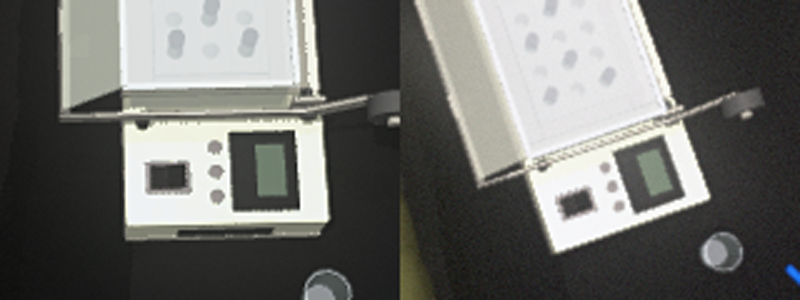

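```bash
python3 - <<'E'
from h import *
a0=cv2.imread("pics/side0.png")[:,:,::-1].astype(int);a1=cams["side"]["img"].astype(int)
for v in (248,251,254):print(a0[v,286:310].mean(1).astype(int),a1[v,286:310].mean(1).astype(int),sep="\n")
E
```

```text
[247 251 187 163  77  54  57  58  59  57  57  61  66  65  66  66  64  60
 155 153 244 248 246 246]
[242 247 176 154  78  57  59  59  59  59  63  54  55  54  55  55  54  43
 143 145 238 242 241 240]
[246 251 201 165  76  56  57  57  57  57  57  63  66  66  67  66  66  64
 113 152 212 246 246 245]
[241 246 190 155  79  57  60  60  60  61  61  57  53  55  55  55  53  46
 110 144 201 241 241 240]
[247 251 203 164  98  65  58  54  53  58  61  61  62  66  68  63  65  62
  95 150 210 247 246 245]
[242 246 193 156  83  56  57  56  56  61  59  56  51  55  55  57  61  66
  90 142 200 241 241 239]
```

The side-view shading of the rocker halves has reversed: front 57→60, rear 66→55. With the press bottoming at tip z≈0.0937, that means the switch is off. Next I pitch the tool 45° toward the heater.

>>> carry_out --moves '[{"offset":[0,0,0],"rotation":[0,-0.1,0],"claw":1},{"offset":[0,0,0],"rotation":[0,-0.1,0],"claw":1},{"offset":[0,0,0],"rotation":[0,-0.1,0],"claw":1},{"offset":[0,0,0],"rotation":[0,-0.1,0],"claw":1},{"offset":[0,0,0],"rotation":[0,-0.1,0],"claw":1},{"offset":[0,0,0],"rotation":[0,-0.1,0],"claw":1},{"offset":[0,0,0],"rotation":[0,-0.1,0],"claw":1},{"offset":[0,0,0],"rotation":[0,-0.085,0],"claw":1},{"offset":[0,0,0],"rotation":[0,0,0],"claw":1},{"offset":[0,0,0],"rotation":[0,0,0],"claw":1}]'

```text
t: 8.12
tcp_pos: [0.5366, 0.1624, 0.293]
ee_rot: [0.528, 0.758, -0.218, 0.313]
ft_force: [0.7, 0.3, 0.2]
opening: 0.0001
```

```bash
python3 - <<'E'
from h import *
zd=hx-np.array([0,0,1.])
togo(H(-.24,-.02,.10),zd,-hx)
E
```

```text
t 8.2167 tcp [0.537  0.1619 0.2938] q [ 0.5023  0.3723  1.4871 -0.7762  1.4692  0.3094] F [0.5174 0.9167 0.0688] op 0.0002062687730542418
offset cur tool [0.1206 0.0013 0.1535] offset in goal tool [0.1211 0.0015 0.1531] rotvec [ 0.003  -0.0033  0.0017]
```

>>> carry_out --moves '[{"offset":[0.012,0,0.015],"rotation":[0,0,0],"claw":1},{"offset":[0.012,0,0.015],"rotation":[0,0,0],"claw":1},{"offset":[0.012,0,0.015],"rotation":[0,0,0],"claw":1},{"offset":[0.012,0,0.015],"rotation":[0,0,0],"claw":1},{"offset":[0.012,0,0.015],"rotation":[0,0,0],"claw":1},{"offset":[0.012,0,0.015],"rotation":[0,0,0],"claw":1},{"offset":[0.012,0,0.015],"rotation":[0,0,0],"claw":1},{"offset":[0.012,0,0.015],"rotation":[0,0,0],"claw":1},{"offset":[0.012,0,0.015],"rotation":[0,0,0],"claw":1},{"offset":[0.012,0,0.015],"rotation":[0,0,0],"claw":1},{"offset":[0,0,0],"rotation":[0,0,0],"claw":1},{"offset":[0,0,0],"rotation":[0,0,0],"claw":1}]'

```text
t: 9.22
tcp_pos: [0.5444, 0.142, 0.1027]
ee_rot: [0.529, 0.758, -0.219, 0.313]
ft_force: [-0.2, 0.3, 0.9]
opening: 0.0003
```

```bash
python3 - <<'E'
from h import *
zd=hx-np.array([0,0,1.])
togo(H(-.170,-.02,.095),zd,-hx)
for n in cams: cv2.imwrite(f"pics/{n}4.png",cams[n]["img"][:,:,::-1])
E
```

```text
t 9.3167 tcp [0.5448 0.1426 0.1039] q [ 0.4666  0.6085  1.6315 -0.8599  1.1841  0.5738] F [-0.3254  0.2111  0.4407] op 6.71594027669974e-05
offset cur tool [-0.0445  0.0006  0.0571] offset in goal tool [-0.0444  0.0008  0.0571] rotvec [ 0.0039 -0.0012  0.0009]
```

View pics/side4.png

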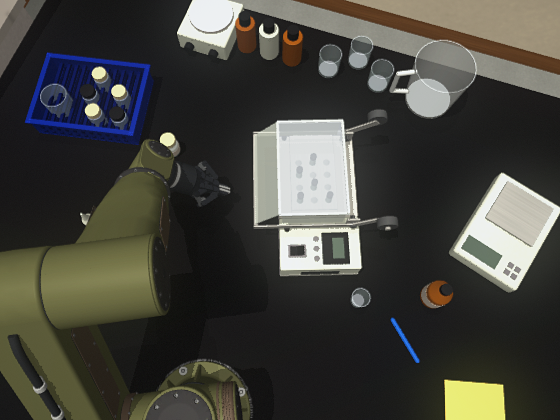

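View pics/top4.png

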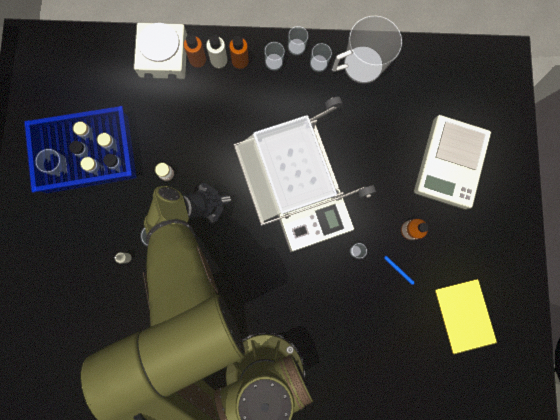

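The closed fingertips stand in front of the rail, at side (228,189) and top (228,199). The jar and beaker are clear. Next I go under the rail.

>>> carry_out --moves '[{"offset":[-0.0055,0,0.007],"rotation":[0,0,0],"claw":1},{"offset":[-0.0055,0,0.007],"rotation":[0,0,0],"claw":1},{"offset":[-0.0055,0,0.007],"rotation":[0,0,0],"claw":1},{"offset":[-0.0055,0,0.007],"rotation":[0,0,0],"claw":1},{"offset":[-0.0055,0,0.007],"rotation":[0,0,0],"claw":1},{"offset":[-0.0055,0,0.007],"rotation":[0,0,0],"claw":1},{"offset":[-0.0055,0,0.007],"rotation":[0,0,0],"claw":1},{"offset":[-0.0055,0,0.007],"rotation":[0,0,0],"claw":1},{"offset":[0,0,0],"rotation":[0,0,0],"claw":1},{"offset":[0,0,0],"rotation":[0,0,0],"claw":1}]'

```text
t: 10.15
tcp_pos: [0.5686, 0.0758, 0.0938]
ee_rot: [0.529, 0.758, -0.219, 0.314]
ft_force: [-0.3, 0.1, -0.0]
opening: -0.0001
```

```bash
python3 - <<'E'
from h import *
zd=hx-np.array([0,0,1.])
togo(H(-.169,-.02,.112),zd,-hx)
a=cams["side"]["img"][100:260,180:360];b=cams["top"]["img"][100:260,180:360]
cv2.imwrite("pics/c5.png",cv2.resize(np.hstack([a,b]),None,fx=2.2,fy=2.2,interpolation=cv2.INTER_CUBIC)[:,:,::-1])
E
```

```text
t 10.25 tcp [0.5685 0.0765 0.0938] q [ 0.3423  0.611   1.659  -0.9215  1.0914  0.5306] F [-0.6057  0.2197 -0.4695] op -6.131108639762184e-05
offset cur tool [-0.0146  0.0011 -0.011 ] offset in goal tool [-0.0146  0.0011 -0.011 ] rotvec [ 0.0031 -0.0005  0.0031]
```

View pics/c5.png

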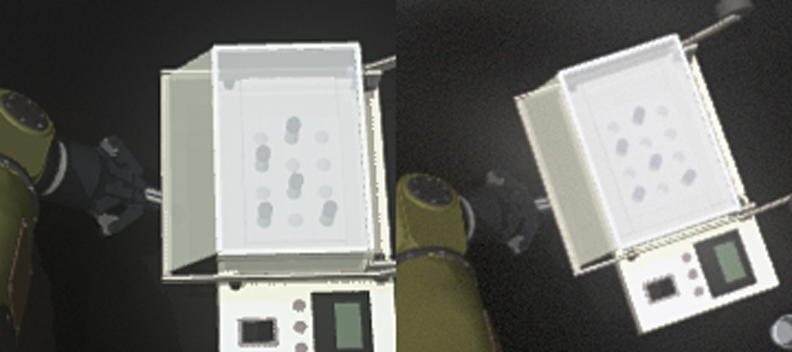

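>>> carry_out --moves '[{"offset":[-0.0036,0,-0.0027],"rotation":[0,0,0],"claw":1},{"offset":[-0.0036,0,-0.0027],"rotation":[0,0,0],"claw":1},{"offset":[-0.0036,0,-0.0027],"rotation":[0,0,0],"claw":1},{"offset":[-0.0036,0,-0.0027],"rotation":[0,0,0],"claw":1},{"offset":[-0.0046,0,-0.0042],"rotation":[0,0,0],"claw":1},{"offset":[-0.0046,0,-0.0042],"rotation":[0,0,0],"claw":1},{"offset":[-0.0046,0,-0.0042],"rotation":[0,0,0],"claw":1},{"offset":[-0.0046,0,-0.0042],"rotation":[0,0,0],"claw":1}]'

```text
t: 10.92
tcp_pos: [0.5697, 0.0732, 0.1371]
ee_rot: [0.528, 0.758, -0.219, 0.314]
ft_force: [-2.3, 4.2, -2.1]
opening: 0.0
```

```bash
python3 - <<'E'
from h import *
zd=hx-np.array([0,0,1.])
togo(H(-.1678,-.02,.137),zd,-hx)
a=cams["side"]["img"][100:260,180:360];b=cams["top"]["img"][100:260,180:360]
cv2.imwrite("pics/c6.png",cv2.resize(np.hstack([a,b]),None,fx=2.2,fy=2.2,interpolation=cv2.INTER_CUBIC)[:,:,::-1])
E
```

```text
t 11.0167 tcp [0.57   0.0731 0.1377] q [ 0.3356  0.5392  1.6478 -0.8923  1.1375  0.4554] F [-1.387   4.5567 -2.1357] op 0.00012711227315040634
offset cur tool [0.0005 0.0009 0.0005] offset in goal tool [0.0005 0.0009 0.0005] rotvec [ 0.0041 -0.0006  0.002 ]
```

View pics/c6.png

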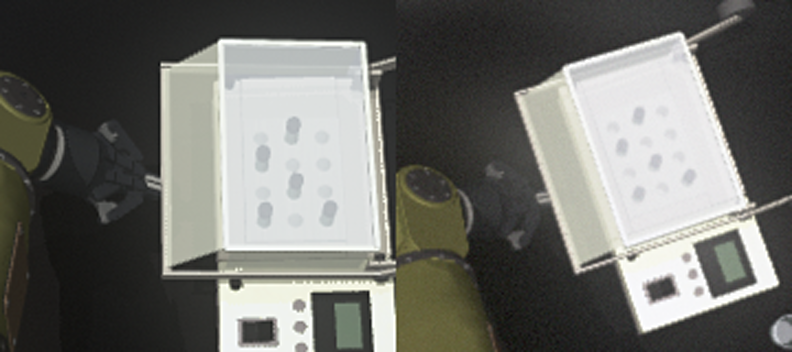

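>>> carry_out --moves '[{"offset":[-0.005,0,-0.0037],"rotation":[0,0,0],"claw":1},{"offset":[-0.005,0,-0.0037],"rotation":[0,0,0],"claw":1},{"offset":[-0.005,0,-0.0037],"rotation":[0,0,0],"claw":1},{"offset":[-0.005,0,-0.0037],"rotation":[0,0,0],"claw":1},{"offset":[-0.0054,0,-0.0032],"rotation":[0,0,0],"claw":1},{"offset":[-0.0054,0,-0.0032],"rotation":[0,0,0],"claw":1},{"offset":[-0.0054,0,-0.0032],"rotation":[0,0,0],"claw":1},{"offset":[-0.0054,0,-0.0032],"rotation":[0,0,0],"claw":1}]'

```text
t: 11.68
tcp_pos: [0.5732, 0.0636, 0.1857]
ee_rot: [0.528, 0.758, -0.219, 0.314]
ft_force: [-2.3, 4.2, -1.1]
opening: 0.0005
```

```bash
python3 - <<'E'
from h import *
zd=hx-np.array([0,0,1.])
togo(H(-.1578,-.02,.1859),zd,-hx)
a=cams["side"]["img"][100:260,180:360];b=cams["top"]["img"][100:260,180:360]
cv2.imwrite("pics/c7.png",cv2.resize(np.hstack([a,b]),None,fx=2.2,fy=2.2,interpolation=cv2.INTER_CUBIC)[:,:,::-1])
E
```

```text
t 11.7833 tcp [0.5736 0.0633 0.1865] q [ 0.3171  0.4673  1.624  -0.8665  1.1871  0.3646] F [-0.0615  2.8811 -0.3681] op 6.736596004343397e-05
offset cur tool [0.0007 0.0008 0.0001] offset in goal tool [0.0007 0.0008 0.0001] rotvec [ 0.0038 -0.      0.0019]
```

View pics/c7.png

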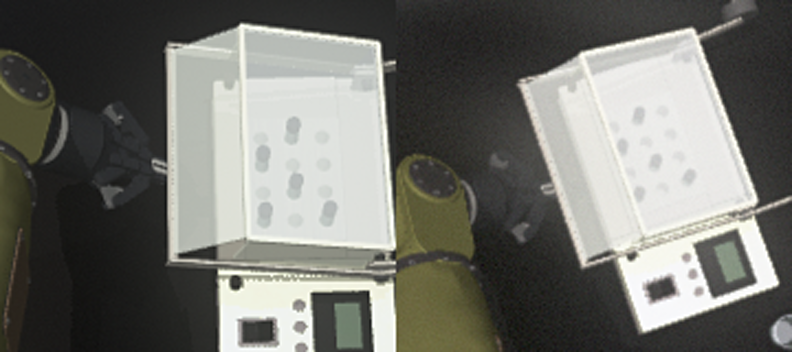

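The guard is rising with the fingers at 3–5 N. I'll keep going along the arc.

>>> carry_out --moves '[{"offset":[-0.0057,0,-0.0027],"rotation":[0,0,0],"claw":1},{"offset":[-0.0057,0,-0.0027],"rotation":[0,0,0],"claw":1},{"offset":[-0.0057,0,-0.0027],"rotation":[0,0,0],"claw":1},{"offset":[-0.0057,0,-0.0027],"rotation":[0,0,0],"claw":1},{"offset":[-0.0059,0,-0.002],"rotation":[0,0,0],"claw":1},{"offset":[-0.0059,0,-0.002],"rotation":[0,0,0],"claw":1},{"offset":[-0.0059,0,-0.002],"rotation":[0,0,0],"claw":1},{"offset":[-0.0059,0,-0.002],"rotation":[0,0,0],"claw":1}]'

```text
t: 12.45
tcp_pos: [0.5802, 0.0448, 0.2322]
ee_rot: [0.529, 0.758, -0.219, 0.314]
ft_force: [-0.7, 2.3, -0.2]
opening: -0.0
```

```bash
python3 - <<'E'
from h import *
zd=hx-np.array([0,0,1.])
togo(H(-.1384,-.02,.2319),zd,-hx)
a=cams["side"]["img"][80:240,180:360];b=cams["top"]["img"][80:240,180:360]
cv2.imwrite("pics/c8.png",cv2.resize(np.hstack([a,b]),None,fx=2.2,fy=2.2,interpolation=cv2.INTER_CUBIC)[:,:,::-1])
E
```

```text
t 12.55 tcp [0.5804 0.0446 0.2328] q [ 0.2816  0.4079  1.5896 -0.8477  1.2248  0.2669] F [ 0.0887 -0.1906  0.0031] op 4.8625515771649365e-05
offset cur tool [ 0.0012  0.0008 -0.    ] offset in goal tool [ 0.0012  0.0008 -0.    ] rotvec [0.0036 0.0001 0.0015]
```

View pics/c8.png

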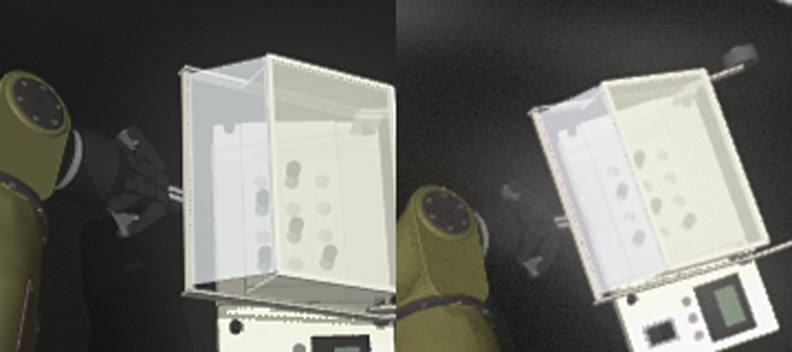

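>>> carry_out --moves '[{"offset":[-0.0061,0,-0.0015],"rotation":[0,0,0],"claw":1},{"offset":[-0.0061,0,-0.0015],"rotation":[0,0,0],"claw":1},{"offset":[-0.0061,0,-0.0015],"rotation":[0,0,0],"claw":1},{"offset":[-0.0061,0,-0.0015],"rotation":[0,0,0],"claw":1},{"offset":[-0.0062,0,-0.0009],"rotation":[0,0,0],"claw":1},{"offset":[-0.0062,0,-0.0009],"rotation":[0,0,0],"claw":1},{"offset":[-0.0062,0,-0.0009],"rotation":[0,0,0],"claw":1},{"offset":[-0.0062,0,-0.0009],"rotation":[0,0,0],"claw":1}]'

```text
t: 13.22
tcp_pos: [0.5899, 0.0184, 0.2737]
ee_rot: [0.529, 0.758, -0.219, 0.314]
ft_force: [0.3, 0.4, -0.7]
opening: 0.0001
```

```bash
python3 - <<'E'
from h import *
zd=hx-np.array([0,0,1.])
togo(H(-.110,-.02,.273),zd,-hx)
a=cams["side"]["img"][60:220,180:360];b=cams["top"]["img"][60:220,180:360]
cv2.imwrite("pics/c9.png",cv2.resize(np.hstack([a,b]),None,fx=2.2,fy=2.2,interpolation=cv2.INTER_CUBIC)[:,:,::-1])
E
```

```text
t 13.3167 tcp [0.59   0.0183 0.2742] q [ 0.2317  0.3648  1.5462 -0.8332  1.2481  0.1658] F [0.3686 0.2979 0.3331] op 0.0006122152179150422
offset cur tool [0.0012 0.0008 0.0005] offset in goal tool [0.0012 0.0008 0.0005] rotvec [0.0035 0.     0.0016]
```

View pics/c9.png

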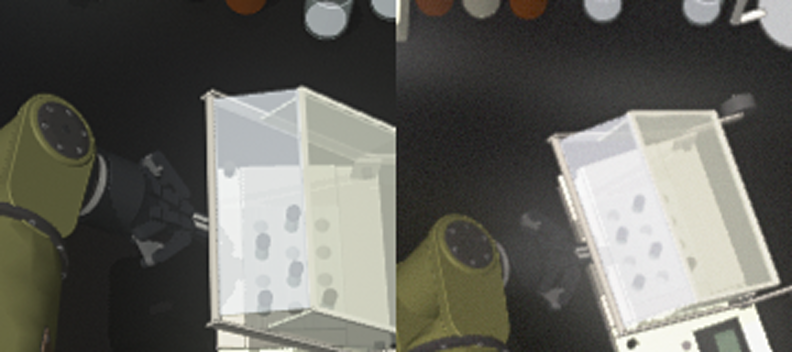

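>>> carry_out --moves '[{"offset":[-0.005,0,-0.0002],"rotation":[0,0,0],"claw":1},{"offset":[-0.005,0,-0.0002],"rotation":[0,0,0],"claw":1},{"offset":[-0.005,0,-0.0002],"rotation":[0,0,0],"claw":1},{"offset":[-0.005,0,-0.0002],"rotation":[0,0,0],"claw":1},{"offset":[-0.005,0,-0.0002],"rotation":[0,0,0],"claw":1},{"offset":[-0.005,0,0.0003],"rotation":[0,0,0],"claw":1},{"offset":[-0.005,0,0.0003],"rotation":[0,0,0],"claw":1},{"offset":[-0.004,0,0.0003],"rotation":[0,0,0],"claw":1},{"offset":[0,0,0],"rotation":[0,0,0],"claw":1}]'

```text
t: 14.07
tcp_pos: [0.5995, -0.0075, 0.3015]
ee_rot: [0.529, 0.758, -0.219, 0.314]
ft_force: [-0.7, -0.2, -0.4]
opening: 0.0001
```

```bash
python3 - <<'E'
from h import *
zd=hx-np.array([0,0,1.])
togo(H(-.0835,-.02,.30),zd,-hx)
a=cams["side"]["img"][60:220,180:360];b=cams["top"]["img"][60:220,180:360]
cv2.imwrite("pics/c10.png",cv2.resize(np.hstack([a,b]),None,fx=2.2,fy=2.2,interpolation=cv2.INTER_CUBIC)[:,:,::-1])
E
```

```text
t 14.1667 tcp [ 0.5992 -0.007   0.3007] q [ 0.184   0.3449  1.5088 -0.8231  1.254   0.0877] F [ 0.3917  0.7587 -0.1718] op -0.00026506327978382686
offset cur tool [ 0.0012  0.0008 -0.0002] offset in goal tool [ 0.0012  0.0008 -0.0002] rotvec [ 0.0028 -0.0004  0.0028]
```

View pics/c10.png

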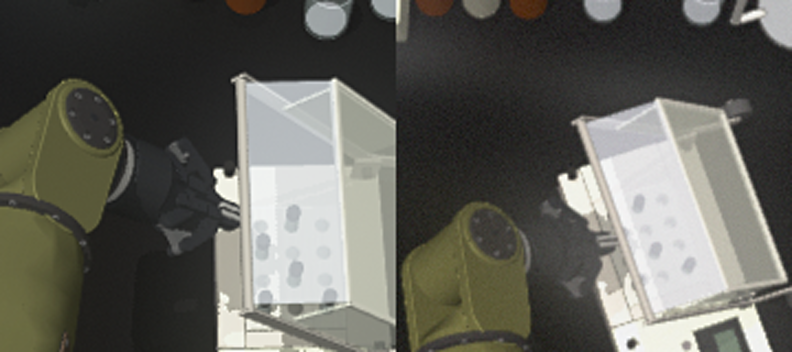

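>>> carry_out --moves '[{"offset":[0,0,0],"rotation":[0,0,0],"claw":1},{"offset":[0,0,0],"rotation":[0,0,0],"claw":1},{"offset":[0,0,0],"rotation":[0,0,0],"claw":1},{"offset":[0,0,0],"rotation":[0,0,0],"claw":1},{"offset":[0,0,0],"rotation":[0,0,0],"claw":1},{"offset":[0,0,0],"rotation":[0,0,0],"claw":1}]'

```text
t: 14.67
tcp_pos: [0.5993, -0.0069, 0.3008]
ee_rot: [0.528, 0.758, -0.219, 0.314]
ft_force: [-0.5, 0.3, 0.1]
opening: -0.0001
```

```bash
python3 - <<'E'
from h import *
a=cams["side"]["img"][60:220,180:360];b=cams["top"]["img"][60:220,180:360]
cv2.imwrite("pics/c11.png",cv2.resize(np.hstack([a,b]),None,fx=2.2,fy=2.2,interpolation=cv2.INTER_CUBIC)[:,:,::-1])
E
```

```text
(no output)
```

View pics/c11.png

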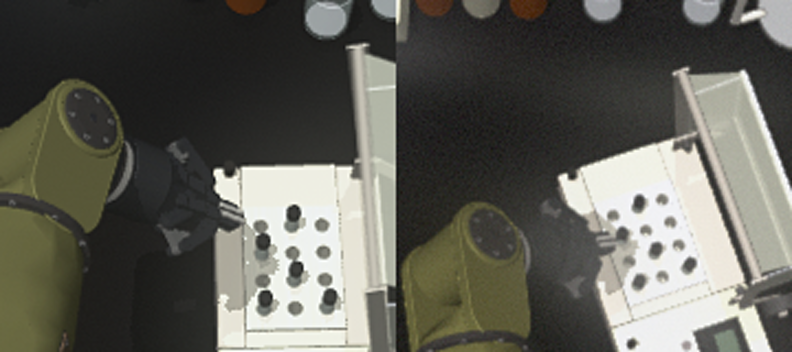

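The guard swung back by itself, away from the fingers. Now I back the tool off along its own axis.

>>> carry_out --moves '[{"offset":[0,0,-0.012],"rotation":[0,0,0],"claw":1},{"offset":[0,0,-0.012],"rotation":[0,0,0],"claw":1},{"offset":[0,0,-0.012],"rotation":[0,0,0],"claw":1},{"offset":[0,0,-0.012],"rotation":[0,0,0],"claw":1},{"offset":[0,0,-0.012],"rotation":[0,0,0],"claw":1},{"offset":[0,0,-0.012],"rotation":[0,0,0],"claw":1},{"offset":[0,0,-0.012],"rotation":[0,0,0],"claw":1},{"offset":[0,0,-0.012],"rotation":[0,0,0],"claw":1},{"offset":[0,0,0],"rotation":[0,0,0],"claw":1},{"offset":[0,0,0],"rotation":[0,0,0],"claw":1},{"offset":[0,0,0],"rotation":[0,0,0],"claw":1},{"offset":[0,0,0],"rotation":[0,0,0],"claw":1}]'

```text
t: 15.77
tcp_pos: [0.5758, 0.0564, 0.3681]
ee_rot: [0.528, 0.758, -0.219, 0.313]
ft_force: [0.2, -0.2, -0.6]
opening: -0.0002
```

```bash
python3 - <<'E'
from h import *
for n in cams: cv2.imwrite(f"pics/{n}12.png",cams[n]["img"][:,:,::-1])
a1=cams["side"]["img"].astype(int)
for v in (248,251,254):print(a1[v,286:310].mean(1).astype(int))
E
```

```text
[240 245 173 152  76  58  59  60  59  60  64  56  55  56  56  57  56  45
 140 143 235 240 239 238]
[240 244 187 153  78  59  60  61  61  61  61  57  54  57  55  55  55  47
 109 142 198 239 239 238]
[240 244 189 153  83  56  58  56  56  60  59  57  52  56  57  59  61  65
  90 140 196 239 239 238]
```

View pics/side12.png

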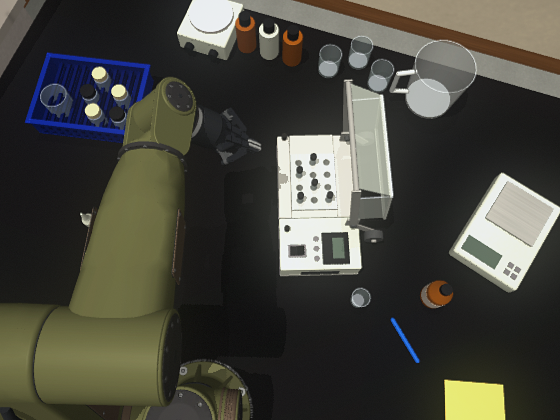

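View pics/top12.png

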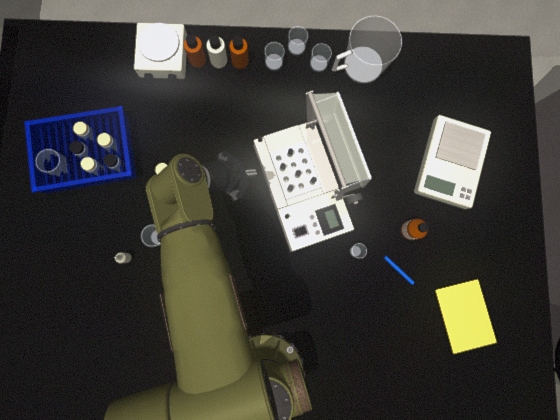

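```bash
python3 - <<'E'
from h import *
for n in cams:
  c=cams[n];W=np.linalg.inv(c["extrinsics"])
  for th in (1.3,1.45):
    for y in(-.13,.13):
      p=W[:3]@np.r_[H(.1-.25*np.cos(th),y,.12+.25*np.sin(th)),1];print(n,th,y,c["fx"]*p[0]/p[2]+c["cx"],c["fy"]*p[1]/p[2]+c["cy"])
o=get_obs();print(o["t"],o["ft_force"])
d=np.abs(cams["side"]["img"].astype(int)-cv2.imread("pics/side12.png")[:,:,::-1]).max();print("diff",d)
E
```

```text
side 1.3 -0.13 338.52564465579826 192.01588089802948
side 1.3 0.13 331.69580549395124 83.85461181833651
side 1.45 -0.13 356.54410242017167 190.45690731494045
side 1.45 0.13 348.38739579709863 81.751089008977
top 1.3 -0.13 328.84215716238316 191.42480220277304
top 1.3 0.13 294.9837837347211 98.60944169116749
top 1.45 -0.13 342.86988746143584 186.35670460794907
top 1.45 0.13 308.4612295600474 93.31422857071615
15.9667 [ 0.3898  0.3889 -0.2432]
diff 75
```

```bash
python3 -c "
from station import *
print(hand_in())"
```

```text
the job is handed in; nothing more can be done
None
```

The heater switch is off and the splash guard is raised at its stop. The job was handed in at about 16 s, with the arm clear of everything.

- **Switch:** I pressed the rocker's front half with the closed fingertips. It bottomed at tip z ≈ 94 mm with a final push of about 23–25 N, well above the 3 N it needs. In the side camera the shading of the two rocker halves reversed, both right after the press and again at the end. I saw this only in the shading, because the arm hid the switch during the press.
- **Guard:** I lifted the rail from below with the outside of the closed fingers, at about 60–75 mm/s. The force was about 5 N at first and fell to nearly zero. Past the balance point the guard swung back by itself. Its far rail end in both final views lies within about 1–2 pixels of where a guard angle of 1.45 rad puts it.
- **Bench:** In the last pictures the five vials stand in the block and the other objects look unmoved. The jar and large beaker are partly hidden by the arm there, and I saw no contact with them.
- **Unresolved check:** I compared two late side pictures to confirm the guard was still. Single pixels differed by up to 75 grey levels, so the comparison did not settle it. I took that as image noise and did not look further.

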